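Check the wax injector's nozzle with the contact thermometer and hang it up

TASK

Pick up the contact thermometer and take the temperature of the wax injector's nozzle: touch the middle of the nozzle's face with the probe tip, square-on, push the sprung nozzle gently in a few millimetres and hold it steady there for two seconds, never pushing it all the way in (wax would squirt out). Then hang the thermometer by its eye on the peg of the hanger board so that it hangs freely, tip down, and leave the tubs and the mould box where they are.

Things in the scene. Friction and masses are not known exactly. Their poses are not given: they have to be found in the camera images.
- wand: Contact thermometer lying on the bench, 0.14-0.24 kg, 214 mm long: grey box handle 110 x 30 wide x 32 high (mm), dark display on top; in front an 8 mm steel stem with a flat 12 mm probe tip; behind, a wire eye. Origin: centre of the handle's underside. x along the tool to the tip, y across the 30 mm width (grip here), z out of the display. Long axis 16 mm above origin; balances near the origin.
- wand_tip (a point): Centre of the flat end of the probe tip: at (130, 0, 16) mm in the wand's frame. Its axes are the wand's.
- wand_eye (a point): Centre of the wire eye at the tail: at (-70, 0, 16) mm in the wand's frame. Wire 6 mm thick, clear hole 22 mm across, outside 34 mm; the hole's axis is the wand's z.
- injector: Wax injector, fixed: teal tank 190 x 170 mm, round steel lid (top 237 mm) with gauge (to 310 mm), steel base 210 x 250. Origin on the bench under its front; z up, front looks along its -y. Base y -10 to 240 mm, tank y 65 to 235 in its frame; an aluminium barrel, 60 mm diameter, slants out of the front, 32 degrees above level.
- collar_mouth (a point): Front centre of the barrel's 48 mm steel collar, at (0, -50, 115) mm in the injector's frame, fixed. Its z is the nozzle's axis, pointing out of the machine, 32 degrees above level; its x is level. The brass nozzle stands out along z; its flat round face, 26 mm across, is 18 to 30 mm in front of the collar: its neck is screwed in or out, which is not measured, so feel for it.
- nozzle (a joint): How far the sprung brass nozzle is pushed in along its axis, m: 0 = free, 0.010 = its stop. It yields at 2 N and then by 0.9 N per mm (about 5 N at 3 mm, 9 N at 8 mm) and springs back by itself. A good reading wants it 1.5 to 6.5 mm in; more than 8.5 mm counts as all the way in.
- hanger: Hanger, fixed to the bench: upright plywood board 90 wide x 14 thick, top at 334 mm, on a dark steel foot 160 x 130 x 14 mm, with one steel peg. Origin: centre of the foot's underside, z up; the board's face is the plane y = 0 and looks along its own +y.
- peg_root (a point): Where the peg meets the board, at (0, 0, 265) mm in the hanger's frame. The peg is 8 mm thick and slants out and up at 45 degrees, along (0, 1, 1) of the hanger's frame.
- peg_end (a point): The free rounded end of the peg, at (0, 40, 305) mm in the hanger's frame, 56 mm from its root.
- tub_wide: Bystander: loose clear round tub of green wax patterns, 120 mm across, 55 high. Origin: centre of its underside.
- tub_small: Bystander: loose clear round tub of green wax patterns, 90 mm across, 60 high. Origin: centre of its underside.
- mould_box: Bystander: loose pink mould block, 75 x 60 x 28 mm. Origin: centre of its underside.
Mind the look-alikes: they are no part of the job. Of the things that look like the wand, take the one that is farthest from the robot's base at the start.

How it is judged (in metres and radians):
On the way:
1. the probe tip presses the nozzle 1.5 to 6.5 mm in, within 8 mm of its centre and within 0.2 rad of square-on, held steady for 1.5 s (value of joint nozzle between 0.0015 and 0.0065 m and x of wand_tip in the frame of collar_mouth between -0.008 and 0.008 m and y of wand_tip in the frame of collar_mouth between -0.008 and 0.008 m and z of wand_tip in the frame of collar_mouth below 0.034 m and angle between the x axis of wand and the z axis of collar_mouth, either way round below 0.2 rad and linear speed of wand below 0.02 m/s), for 1.5 s.
At the end, for the whole second after the job is handed in: The thermometer hangs by its eye on the hanger's peg: eye centre 235 to 310 mm high, within 20 mm sideways of the peg and 45 mm of the board, probe tip below it (25 to 150 mm above the bench), hanging still (under 0.05 m/s); the nozzle has sprung back (within 1 mm) (x of wand_eye in the frame of hanger between -0.02 and 0.02 m and y of wand_eye in the frame of hanger between -0.005 and 0.045 m and height (world z) of wand_eye between 0.235 and 0.31 m and height (world z) of wand_tip between 0.025 and 0.15 m and contact force between wand and hanger above 0.3 N and linear speed of wand below 0.05 m/s and value of joint nozzle below 0.001 m); the robot touches nothing.
It fails at once if the nozzle is pushed all the way in (over 8.5 mm) (value of joint nozzle above 0.0085 m).
It fails at once if a tub or the mould box is moved more than 20 mm (distance of any of tub_wide, tub_small, mould_box from where it was at the start of the episode above 0.02 m).
It also fails if it takes over 61 s, if anything falls off the work surface, if the arm or the gripper's body presses on something with over 40 N, if the wrist force passes 120 N, or if a joint passes its speed limit or range.

ROBOT

A 6-joint arm with a two-finger parallel gripper is mounted at the origin on the work surface. World frame = base frame: x ahead of the robot, y to its left, z up, the work surface at z = 0. Lengths are in mm, angles in degrees, forces in N, time in s.
With the tool pointing down it reaches from about 350 to 850 mm from the base axis. Payload 8.1 kg.
Tool frame: the origin (TCP) lies on the centre line of the jaws, within the pads' length; the fingertips stand 19 mm ahead of it and the grasp point (between the pads) is the TCP (r.tip_reach is the z of the fingertips in the tool frame, in mm); z points along the fingers, y is the line along which they close (so a half turn about z gives the same grasp; the last joint's range is limited). The gripper opens to 85 mm and grips with 20 to 120 N. Pads are 22 mm wide; open, the fingers measure 114 mm over their backs; the gripper's body (76 mm by 85 mm) begins 54 mm behind the grasp point. The pads swing forward as they close: fully open they stand 13 mm farther back than shut.
Start: joints at [61.685, 7.471, 85.268, -0, 87.261, -4.893], TCP at [238.485, 550.573, 250.292] pointing down, gripper open.
Joint ranges: [-169.43, 169.43], [-51.17, 129.36], [1.28, 143.12], [-76.62, 256.62], [0, 156.53], [-152.29, 152.29]. Speed limits (degrees/s): [136.94, 136.94, 159.86, 180, 180, 180].

INTERFACE

Orientations are given as [roll, pitch, yaw] about the fixed x, y, z axes, in that order (R = Rz(yaw) Ry(pitch) Rx(roll)).
In Python, from bench import r gives the robot as it stands. The module is installed in compiled form; this text tells all that it offers.
- The arm moves only by the shell command python3 -m handwheel 'ROWS' [FORCE]. ROWS is JSON, a list of rows, each a list of 7 numbers: the shift along the tool's x, y, z in m, then the turn, a rotation vector about the tool's x, y, z in degrees, then the finger opening in m, from 0 to 0.0854. In form: [[tx, ty, tz, ax, ay, az, claw], ...]. A call has 1 to 8 rows; each row shifts and turns the commanded pose from where the row before left it, along the tool's axes as they then stand; what a row does not reach is not made up. A row lasts 1/12 s, in which the tool goes at most 41.7 mm and 7.16 degrees, less where a joint would pass 70% of its speed; a pose out of reach is approached as far as the arm can. A call with a gripper value outside its range is refused whole. The fingers move at their own pace and stop on an object; FORCE is the grip in N (left out, the last holds). Time passes only in rows, so rows that do not move let the fingers close. It gives the time, the measured TCP pose, the force, the opening and the grip force at its end, in the units of the state.
- r.sense(): the state, without advancing time (a new reading comes with each control period).
- r.snapshot(name): name is "side" or "top" or "wrist"; returns (picture, depth): 420x560x3 uint8, blue, green, red; 420x560 float32, mm along the optical axis (not along the pixel's ray), 0 where there is no reading.
- r.calibration(name): a dict with "vfov" (degrees; the focal length in pixels is half the picture's height over the tangent of half this angle, whatever the lens; pixels are square), "cx", "cy" (the principal point, pixels), "rvec" (rotation vector, rad) and "tvec" (3), from world to camera coordinates, as OpenCV has them; the wrist camera has in their place "tool_from_camera" (4x4, takes a point from camera to tool coordinates, whose origin is the TCP and whose axes are the flange's). Camera axes: x right, y down, z forward; pixel columns grow to the right and rows downward; lengths in mm; the calibration is good to about 2 mm. A picture is of the moment at which its call begins: read the wrist's pose just before it. calibration takes no time and is no camera call.
- r.hand_in(): hands the job in; it is judged then, once.
The state is a dict: "time": time; "joint_pos": joint angles; "qd": joint speeds; "joint_efforts": joint torques, N m; "tool_pos": TCP position; "tcp_rot": TCP orientation; "ft_force": force on the tool from outside, world axes, zero at the start; "wrist_torque": the same for the moment, N m; "finger_gap": finger opening in mm; "grip_force": force on a finger pad.
Only numpy, scipy, OpenCV 4.12 (cv2) and the standard library are available. Lean on these libraries where they do the work, as an engineer would, in place of code of your own. Each camera call takes 0.05 s, during which the arm holds its last target. There are 200 camera calls.

## Working session

There is one attempt and no reset: what is moved stays moved. The work goes in short steps, Python scripts to look and compute and a shell command to move; the robot and the scene stay as the last step left them, time stands still between calls to the robot, and variables do not carry over. Pictures are saved under pics/ and viewed, at most 10 in all, crops included, and the job is handed in when it is done.

```bash
mkdir -p pics
cat > h.py <<'E'
import numpy as np, cv2
from bench import r
from scipy.spatial.transform import Rotation as Ro
def K(n,c):
    f=210/np.tan(np.radians(c["vfov"])/2); return f,c["cx"],c["cy"]
def T_wc(n):
    c=r.calibration(n); T=np.eye(4)
    if n=="wrist":
        s=r.sense(); W=np.eye(4); W[:3,:3]=Ro.from_euler('xyz',s["tcp_rot"],degrees=True).as_matrix(); W[:3,3]=s["tool_pos"]
        return W@np.array(c["tool_from_camera"]),c
    R=cv2.Rodrigues(np.array(c["rvec"],float))[0]; T[:3,:3]=R.T; T[:3,3]=-R.T@np.array(c["tvec"],float).ravel(); return T,c
def snap(n,name):
    T,c=T_wc(n); p,d=r.snapshot(n); cv2.imwrite(f"pics/{name}.png",p); f,cx,cy=K(n,c)
    v,u=np.mgrid[:420,:560]; P=np.stack([(u-cx)/f*d,(v-cy)/f*d,d],-1)@T[:3,:3].T+T[:3,3]; P[d==0]=np.nan
    np.savez(f"pics/{name}.npz",P=P,p=p,T=T,f=f,cx=cx,cy=cy); return P,p
def ld(name): z=np.load(f"pics/{name}.npz"); return z["P"],z["p"]
E
python3 - <<'E'
from h import *
a=snap("side","side0")[1]; b=snap("top","top0")[1]
s=r.sense(); print(s, r.tip_reach)
for n in("side","top"): print(T_wc(n)[0].round(2), r.calibration(n)["vfov"])
E
```

```text
{'time': 0.1, 'joint_pos': array([ 6.16845584e+01,  7.51032125e+00,  8.53233385e+01, -6.86179269e-04,
        8.72597074e+01, -4.89344010e+00]), 'qd': array([-0.07197412, -0.07498659, -0.18061547, -0.02100033, -0.01222222,
        0.07589395]), 'joint_efforts': array([ 7.16675368e-04, -5.70953679e+01, -5.01941800e+01, -2.44921503e-04,
        8.35020735e-03,  8.51058803e-05]), 'tool_pos': array([238.27171903, 550.167072  , 249.35121602]), 'tcp_rot': array([-1.79906915e+02, -7.28163173e-03,  1.56578026e+02]), 'ft_force': array([ 0.2707655 , -0.83320457,  0.55509973]), 'wrist_torque': array([-0.03827938, -0.00638584,  0.05953122]), 'grip_force': 0.0, 'finger_gap': 85.05055521920099} 19.0
[[ 8.2000e-01 -3.6000e-01  4.4000e-01  5.9160e+01]
 [-5.7000e-01 -5.3000e-01  6.3000e-01 -6.7400e+02]
 [-0.0000e+00 -7.7000e-01 -6.4000e-01  8.7518e+02]
 [ 0.0000e+00  0.0000e+00  0.0000e+00  1.0000e+00]] 57.311299490469885
[[-8.00000e-02 -9.80000e-01  2.00000e-01  3.12220e+02]
 [-1.00000e+00  8.00000e-02 -2.00000e-02  9.61000e+00]
 [ 0.00000e+00 -2.10000e-01 -9.80000e-01  1.08505e+03]
 [ 0.00000e+00  0.00000e+00  0.00000e+00  1.00000e+00]] 50.84288848554833
```

View pics/side0.png

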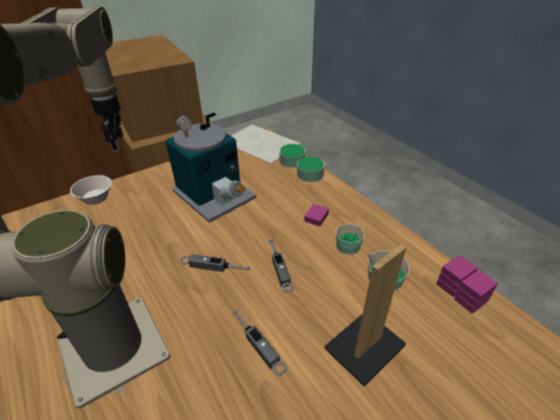

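View pics/top0.png

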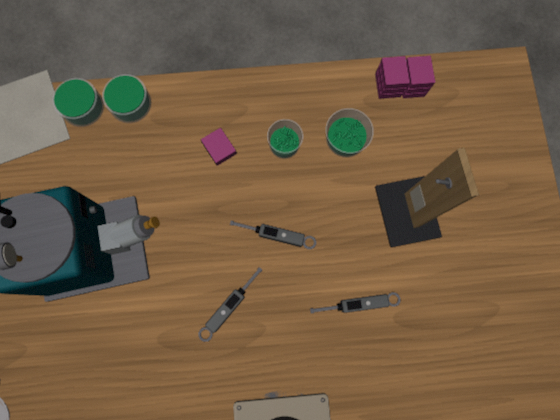

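The top view shows three wands. The farthest from the base (bottom, about 285,395) is the one at (280,235). The injector nozzle is at (152,223), and the hanger peg at (445,182). Small tubs are at (285,138) and (349,132), with the mould box at (219,147). I'll measure from the depth data.

Run:
```python
from h import *
P,p=ld("top0")
def at(u,v): return np.nanmedian(P[v-1:v+2,u-1:u+2].reshape(-1,3),0).round(1)
for n,u,v in [("tipend",232,223),("handle",280,235),("eyeL",304,241),("eyeR",315,243),("tub_s",285,138),("tub_w",349,132),("box",219,147),("w2",225,310),("w3",368,303),("nozzle",152,223),("lid",30,235),("collar",145,227),("pegend",445,182),("boardtop",453,190),("bt1",473,172),("foot1",378,187),("foot2",392,243),("foot3",438,234),("base1",147,270),("base2",136,200)]: print(n,at(u,v))
# handle cloud
m=np.zeros(P.shape[:2],bool); m[200:262,225:320]=1
Q=P[m]; q=Q[(Q[:,2]>24)&(Q[:,2]<45)]
c,sz,a=cv2.minAreaRect(q[:,:2].astype(np.float32)); print("handle",c,sz,a,q[:,2].mean(),np.percentile(q[:,2],[5,50,95]))
q2=Q[(Q[:,2]>8)&(Q[:,2]<60)]; vv=np.linalg.svd(q2[:,:2]-q2[:,:2].mean(0),full_matrices=False)[2][0]; t=q2[:,:2]@vv; print("axis",vv,t.min(),t.max(),q2[:,:2].mean(0)@vv, q2[:,:2].mean(0))
for nm,im in (("side0",(150,180,165,205)),):
    pass
S,sp=ld("side0")
c1=cv2.resize(p[190:300,30:180],None,fx=2.6,fy=2.6,interpolation=2); c2=cv2.resize(p[140:255,365:490],None,fx=2.5,fy=2.5,interpolation=2)
c3=cv2.resize(sp[150:220,165:265],None,fx=3.9,fy=3.9,interpolation=2)
c4=cv2.resize(sp[240:385,320:420],None,fx=2,fy=2,interpolation=2)
can=np.zeros((600,800,3),np.uint8)
for c,(y,x) in ((c1,(0,0)),(c2,(0,400)),(c3,(300,0)),(c4,(300,400))): 
    h=min(c.shape[0],600-y); w=min(c.shape[1],800-x); can[y:y+h,x:x+w]=c[:h,:w]
cv2.imwrite("pics/crop1.png",can)
```

```text
tipend [520.   82.5  19.4]
handle [478.7 -31.8  30.7]
eyeL [461.1 -89.   19.3]
eyeR [ 453.8 -115.4   16.9]
tub_s [723.6 -66.2  31.1]
tub_w [ 729.5 -231.6   24.9]
box [715.2 101.5  29.1]
w2 [313.1 111.6  32.2]
w3 [ 300.7 -221.6   33.6]
nozzle [512.1 247.8 139.3]
lid [487.2 460.2 236.5]
collar [507.  267.6 122.5]
pegend [ 512.5 -340.7  282.8]
boardtop [ 498.  -356.5  275.9]
bt1 [ 6.042e+02 -5.407e+02  5.000e-01]
foot1 [ 581.6 -287.7   14.9]
foot2 [ 438.3 -303.5   14.1]
foot3 [ 450.9 -419.5   14.1]
base1 [423.7 296.2   9.2]
base2 [ 6.023e+02  3.198e+02 -2.000e-01]
handle (479.4016418457031, -33.255287170410156) (127.55289459228516, 30.743118286132812) 71.115966796875 31.362047572563636 [27.16523489 31.44169902 34.98784106]
axis [-0.32911413 -0.94429015] -254.73329370987364 -39.0301812798275 -130.63661703922372 [479.58417003 -28.80609134]
```

View pics/crop1.png

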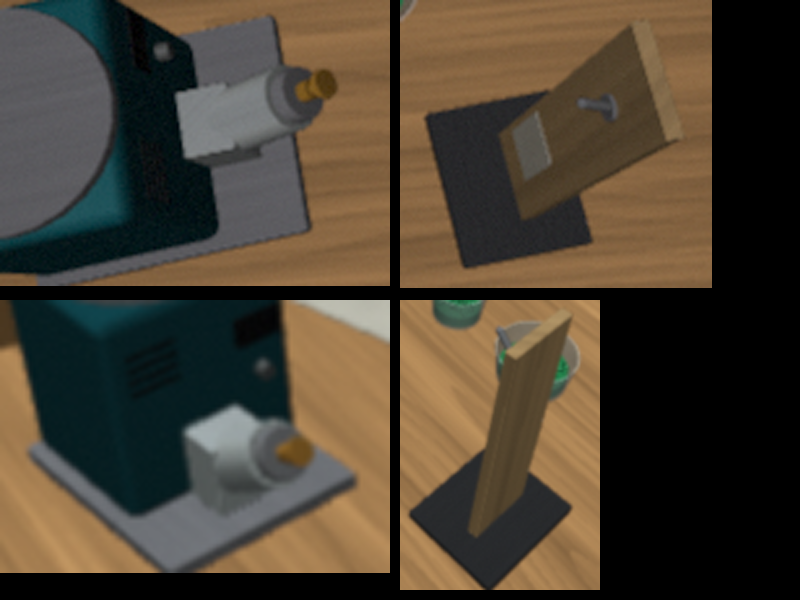

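The crop shows the base front corners and the foot corners clearly. The nozzle face is at crop (320,85) and the peg end at about (582,103). I'll solve both fixture poses from the corner rays and the clouds.

Run:
```python
from h import *
z=np.load("pics/top0.npz"); P=z["P"];T=z["T"];f,cx,cy=float(z["f"]),float(z["cx"]),float(z["cy"])
def ray(u,v,h):
    d=T[:3,:3]@np.array([(u-cx)/f,(v-cy)/f,1]); return T[:3,3]+d*(h-T[2,3])/d[2]
c1=lambda x,y:(30+x/2.6-.3,190+y/2.6-.3); c2=lambda x,y:(365+(x-400)/2.5-.3,140+y/2.5-.3)
A=ray(*c1(275,16),10);B=ray(*c1(310,231),10); ex=(B-A)/np.linalg.norm(B-A)   # A far x, B near x
print("base front",A,B,np.linalg.norm(B-A)); 
# injector x axis: front looks -y world ~ ; x = y cross z ; y dir = into machine (~+Y) -> x=~ +X
ix=-ex; iy=np.cross([0,0,1],ix); O=(A+B)/2+10*iy; O[2]=0
print("inj yaw",np.degrees(np.arctan2(ix[1],ix[0])),"O",O,"collar",O-50*iy+[0,0,115])
F=[ray(*c2(*q),14) for q in((427,115),(548,92),(591,242),(465,267))]
print("foot",[x.round(1) for x in F],[round(float(np.linalg.norm(F[i]-F[(i+1)%4])),1) for i in range(4)])
C=np.mean(F,0); hx=(F[0]-F[3]+F[1]-F[2]); hy=(F[0]-F[1]+F[3]-F[2]); 
print("hanger C",C, "y az",np.degrees(np.arctan2(hy[1],hy[0])),"x az",np.degrees(np.arctan2(hx[1],hx[0])))
# refine with clouds of both cams
for n in("top0","side0"):
    Q=ld(n)[0].reshape(-1,3); Q=Q[~np.isnan(Q[:,0])]
    ang=np.degrees(np.arctan2(ix[1],ix[0]));
    L=(Q-O)@np.c_[ix,iy,[0,0,1]]
    cz=np.array([0,-np.cos(np.radians(32)),np.sin(np.radians(32))]);cyv=np.cross(cz,[1,0,0])
    M=(L-[0,-50,115]); s=M@cz; rr=np.linalg.norm(M-np.outer(s,cz),axis=1)
    k=(s>5)&(s<60)&(rr<30); print(n,"noz pts",k.sum(), "s max",np.percentile(s[k],[50,90,98]) if k.any() else 0)
    kk=k&(s>np.percentile(s[k],70)); print("   xyz near face mean: x",M[kk][:,0].mean(),"y",(M[kk]@cyv).mean(),"s",s[kk].mean(),np.ptp(M[kk][:,0]),np.ptp(M[kk]@cyv))
    k=(abs(L[:,0])<80)&(L[:,2]>30)&(L[:,2]<90)&(L[:,1]>50)&(L[:,1]<80); print("   tank front y",np.median(L[k][:,1]) if k.sum() else None,k.sum())
    hyu=hy/np.linalg.norm(hy);hxu=-np.cross([0,0,1],hyu); H=(Q-[C[0],C[1],0])@np.c_[hxu,hyu,[0,0,1]]
    k=(abs(H[:,0])<30)&(H[:,1]>6)&(H[:,1]<60)&(H[:,2]>250)&(H[:,2]<330)
    print("   peg",k.sum(),np.median(H[k],0) if k.any() else 0, H[k][H[k][:,1].argsort()[-4:]].round(0) if k.sum() else 0)
    k=(abs(H[:,0])<60)&(abs(H[:,1])<30)&(H[:,2]>60)&(H[:,2]<240); print("   board x-range",np.percentile(H[k][:,0],[1,99]),"y",np.median(H[k][:,1]), "slope",np.polyfit(H[k][:,0],H[k][:,1],1))
    k=(abs(H[:,0])<60)&(abs(H[:,1])<40)&(H[:,2]>320); print("   top",H[k].min(0),H[k].max(0))
```

```text
base front [611.14587499 319.43550659  10.        ] [402.64508215 291.82524121  10.        ] 210.3209627473772
inj yaw 7.543380593701175 O [505.58271046 315.54383141   0.        ] collar [512.14655103 265.97654385 115.        ]
foot [array([ 585.5, -282.7,   14. ]), array([ 599.1, -407.7,   14. ]), array([ 443.9, -425.8,   14. ]), array([ 429.9, -299.1,   14. ])] [125.7, 156.2, 127.5, 156.5]
hanger C [ 514.62464418 -353.80863296   14.        ] y az 96.24765872363585 x az 6.3487232889225504
top0 noz pts 126 s max [25.45448993 27.83062748 28.88118228]
   xyz near face mean: x -0.6535245910481354 y 3.094112535229346 s 27.591665251594037 23.222881636405553 21.24026558378927
   tank front y 66.37655621207372 369
   peg 52 [ -1.0972999   24.61516605 295.93385505] [[  1.  39. 304.]
 [ -1.  39. 303.]
 [ -1.  40. 302.]
 [  1.  40. 304.]]
   board x-range [-44.73210431  43.57912187] y -0.8514943847305886 slope [ 0.02251726 -0.94055978]
   top [-44.80125515 -14.95363479 320.01423414] [ 45.65595281   1.27748565 337.62903555]
side0 noz pts 58 s max [27.88624228 30.63165164 31.94934821]
   xyz near face mean: x -1.2203749310538965 y 0.753843258354569 s 30.53843073091637 20.259032660302722 20.463785348222338
   tank front y 64.40033424575445 270
   peg 45 [ -0.36355785  26.68131558 297.75304264] [[  2.  34. 303.]
 [ -1.  34. 305.]
 [  0.  36. 305.]
 [ -2.  37. 303.]]
   board x-range [-43.96234518  44.06968046] y -16.084240937026195 slope [ -0.05510635 -15.3295283 ]
   top [-45.19028626 -17.40721533 320.03239668] [ 46.68613575  -2.80719935 336.31488762]
```

```bash
cat >> h.py <<'E'
from scipy.linalg import fractional_matrix_power as fmp
def pose(s=None):
    s=s or r.sense(); W=np.eye(4); W[:3,:3]=Ro.from_euler('xyz',s["tcp_rot"],degrees=True).as_matrix(); W[:3,3]=s["tool_pos"]; return W
def mk(x,z,p):  # tool pose from tool x dir and z dir
    z=np.array(z,float);z/=np.linalg.norm(z); x=np.array(x,float); x-=z*(x@z); x/=np.linalg.norm(x)
    W=np.eye(4); W[:3,:3]=np.c_[x,np.cross(z,x),z]; W[:3,3]=p; return W
def row(A,B,n=None):
    D=np.linalg.inv(A)@B; a=np.degrees(np.linalg.norm(Ro.from_matrix(D[:3,:3]).as_rotvec())); d=np.linalg.norm(D[:3,3])
    n=n or int(np.ceil(max(a/7,d/38,1))); E=np.real(fmp(D,1/n))
    print(f"n={n} ang={a:.1f} d={d:.1f} row",(E[:3,3]/1000).round(4).tolist(),Ro.from_matrix(E[:3,:3]).as_rotvec(degrees=True).round(2).tolist()); return B
def az(a,tilt=0): # tool pose axes: wand-x azimuth a, pointing tilt deg below level
    a,t=np.radians([a,tilt]); x=[np.cos(a)*np.cos(t),np.sin(a)*np.cos(t),-np.sin(t)]; z=[-np.cos(a)*np.sin(t),-np.sin(a)*np.sin(t),-np.cos(t)]; return x,z
E
python3 - <<'E'
from h import *
A=pose(); B=row(A,mk(*az(70.8),[478,-34,110])); row(B,mk(*az(70.8),[478,-34,24]))
E
```

```text
n=18 ang=85.8 d=646.6 row [-0.0385, -0.0025, 0.0077] [-0.0, 0.0, 4.77]
n=3 ang=0.0 d=86.0 row [0.0, 0.0, 0.0287] [0.0, 0.0, 0.0]
```

Run:
```python
from h import *
A=pose(); B=A.copy(); B[:3,3]=[370,140,240]; row(A,B,12); C=row(B,mk(*az(70.8),[478,-34,110]),13)
W=B.copy(); D=fmp(np.linalg.inv(B)@C,1/13).real
for i in range(13): W=W@D; print(W[:3,3].round(0),end=" ")
```

```text
n=12 ang=0.0 d=430.9 row [-0.0237, -0.027, 0.0008] [0.0, 0.0, -0.0]
n=13 ang=85.8 d=242.6 row [-0.0173, 0.0015, 0.01] [-0.01, 0.0, 6.6]
[386. 134. 230.] [402. 127. 220.] [417. 118. 210.] [430. 107. 200.] [443.  95. 190.] [453.  81. 180.] [462.  67. 170.] [470.  51. 160.] [475.  35. 150.] [479.  18. 140.] [481.   0. 130.] [480. -17. 120.] [478. -34. 110.]
```

```bash
python3 -m handwheel '[[-0.0237,-0.027,0.0008,0,0,0,0.085],[-0.0237,-0.027,0.0008,0,0,0,0.085],[-0.0237,-0.027,0.0008,0,0,0,0.085],[-0.0237,-0.027,0.0008,0,0,0,0.085],[-0.0237,-0.027,0.0008,0,0,0,0.085],[-0.0237,-0.027,0.0008,0,0,0,0.085]]'
python3 -m handwheel '[[-0.0237,-0.027,0.0008,0,0,0,0.085],[-0.0237,-0.027,0.0008,0,0,0,0.085],[-0.0237,-0.027,0.0008,0,0,0,0.085],[-0.0237,-0.027,0.0008,0,0,0,0.085],[-0.0237,-0.027,0.0008,0,0,0,0.085],[-0.0237,-0.027,0.0008,0,0,0,0.085]]'
python3 -m handwheel '[[-0.0173,0.0015,0.01,0,0,6.6,0.085],[-0.0173,0.0015,0.01,0,0,6.6,0.085],[-0.0173,0.0015,0.01,0,0,6.6,0.085],[-0.0173,0.0015,0.01,0,0,6.6,0.085],[-0.0173,0.0015,0.01,0,0,6.6,0.085],[-0.0173,0.0015,0.01,0,0,6.6,0.085],[-0.0173,0.0015,0.01,0,0,6.6,0.085]]'
python3 -m handwheel '[[-0.0173,0.0015,0.01,0,0,6.6,0.085],[-0.0173,0.0015,0.01,0,0,6.6,0.085],[-0.0173,0.0015,0.01,0,0,6.6,0.085],[-0.0173,0.0015,0.01,0,0,6.6,0.085],[-0.0173,0.0015,0.01,0,0,6.6,0.085],[-0.0173,0.0015,0.01,0,0,6.6,0.085],[0,0,0,0,0,0,0.085],[0,0,0,0,0,0,0.085]]'
python3 - <<'E'
from h import *
print(r.sense()["joint_pos"].round(1)); P,p=snap("wrist","wr1")
row(pose(),mk(*az(70.8),[478,-34,24]))
E
```

```text
time: 0.6
tool_pos: [304.5, 343.7, 244.9]
tcp_rot: [-180.0, -0.0, 156.6]
ft_force: [0.5, -0.4, 0.4]
finger_gap: 85.0
grip_force: 0.0
time: 1.1
tool_pos: [370.6, 138.6, 240.5]
tcp_rot: [180.0, 0.0, 156.6]
ft_force: [0.4, -0.6, -1.2]
finger_gap: 84.8
grip_force: 0.0
time: 1.68
tool_pos: [463.9, 66.3, 169.8]
tcp_rot: [-180.0, -0.0, 110.1]
ft_force: [0.8, 0.6, -0.7]
finger_gap: 85.2
grip_force: 0.0
time: 2.35
tool_pos: [478.4, -34.4, 109.8]
tcp_rot: [-179.9, 0.0, 70.8]
ft_force: [-0.1, 1.0, 0.3]
finger_gap: 84.9
grip_force: 0.0
[-10.2  -4.5 112.6   0.   72.    9. ]
n=3 ang=0.1 d=86.5 row [-0.0002, -0.0003, 0.0288] [-0.02, -0.01, 0.03]
```

View pics/wr1.png

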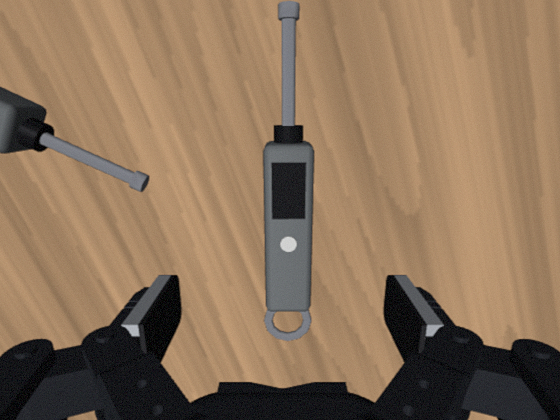

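The wrist view shows the tool lined up with the wand: probe tip at (288,3), eye centre at (288,321). The handle runs over columns 264–312.

Run:
```python
from h import *
z=np.load("pics/wr1.npz");T=z["T"];f,cx,cy=float(z["f"]),float(z["cx"]),float(z["cy"])
def ray(u,v,h):
    d=T[:3,:3]@np.array([(u-cx)/f,(v-cy)/f,1]); return T[:3,3]+d*(h-T[2,3])/d[2]
t=ray(288.5,3,16);e=ray(288,321,16);print(t,e,np.linalg.norm(t-e))
h1,h2=ray(288.5,143,30),ray(288,310,30); print(h1,h2,(h1+h2)/2)
d=t-e;a=np.degrees(np.arctan2(d[1],d[0]));print(a)
o=(t-130*d/np.linalg.norm(d)+e+70*d/np.linalg.norm(d))/2;print(o)
row(pose(),mk(*az(a),[o[0],o[1],24]))
```

```text
[524.69133808  85.76366454  16.        ] [ 459.21083316 -103.72582348   16.        ] 200.4843200669175
[500.4117684   15.73332295  30.        ] [464.81161632 -86.86790876  30.        ] [482.61169236 -35.56729291  30.        ]
70.93675797856358
[482.15273757 -37.33583878  16.        ]
n=3 ang=0.1 d=86.7 row [-0.0007, 0.0014, 0.0288] [-0.02, -0.01, -0.02]
```

```bash
python3 -m handwheel '[[-0.0007,0.0014,0.0288,0,0,0,0.085],[-0.0007,0.0014,0.0288,0,0,0,0.085],[-0.0007,0.0014,0.0288,0,0,0,0.085],[0,0,0,0,0,0,0.085],[0,0,0,0,0,0,0.02],[0,0,0,0,0,0,0.02],[0,0,0,0,0,0,0.02],[0,0,0,0,0,0,0.02]]' 60
python3 -m handwheel '[[0,0,0,0,0,0,0.02],[0,0,0,0,0,0,0.02],[0,0,0,0,0,0,0.02],[0,0,0,0,0,0,0.02],[0,0,0,0,0,0,0.02],[0,0,0,0,0,0,0.02]]'
```

```text
time: 3.07
tool_pos: [484.4, -37.5, 26.6]
tcp_rot: [179.8, -0.0, 70.8]
ft_force: [-0.2, 0.5, 0.5]
finger_gap: 38.1
grip_force: 0.0
time: 3.57
tool_pos: [484.2, -37.6, 26.4]
tcp_rot: [179.8, -0.0, 70.8]
ft_force: [-1.1, 1.8, 7.5]
finger_gap: 28.9
grip_force: 60.7
```

```bash
python3 -m handwheel '[[0,0,-0.02,0,0,0,0.02],[0,0,-0.035,0,0,0,0.02],[0,0,-0.035,0,0,0,0.02],[0,0,-0.035,0,0,0,0.02],[0,0,-0.035,0,0,0,0.02],[0,0,-0.02,0,0,0,0.02],[0,0,0,0,0,0,0.02],[0,0,0,0,0,0,0.02]]'
python3 - <<'E'
from h import *
P,p=snap("wrist","wr2"); cv2.imwrite("pics/wr2b.png",cv2.resize(p[:,150:430],None,fx=1.42,fy=1.42,interpolation=2))
A=pose(); print(A)
E
```

```text
time: 4.23
tool_pos: [483.7, -37.6, 206.4]
tcp_rot: [179.7, -0.0, 70.8]
ft_force: [0.5, 0.1, -3.2]
finger_gap: 28.5
grip_force: 59.8
[[ 3.29195911e-01  9.44261361e-01  7.31588593e-04  4.82492051e+02]
 [ 9.44261634e-01 -3.29195920e-01 -1.11637434e-04 -3.74091055e+01]
 [ 1.35421065e-04  7.27561627e-04 -9.99999726e-01  2.04348762e+02]
 [ 0.00000000e+00  0.00000000e+00  0.00000000e+00  1.00000000e+00]]
```

View pics/wr2b.png

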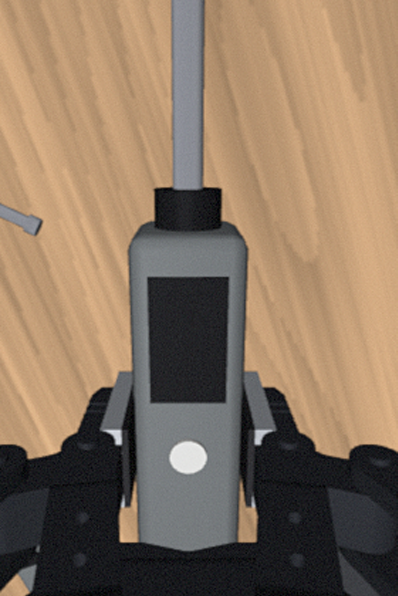

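The wand is held straight along tool x, with the handle front edge at about (282,163) and the stem up the middle. I'll measure its in-hand offset from the wrist depth.

Run:
```python
from h import *
P,p=ld("wr2"); c=r.calibration("wrist"); z=np.load("pics/wr2.npz")
A=z["T"]@np.linalg.inv(np.array(c["tool_from_camera"])); Q=(P-A[:3,3])@A[:3,:3]
print("handle top z",np.nanmedian(Q[190:300,270:295,2]))
for v in range(150,176,3): print(v,Q[v,282].round(1),end=";")
print()
for v in (200,240,280):
    k=(Q[v,:,2]<0)&(abs(Q[v,:,1])<22); print(v,Q[v][k][:,1].min(),Q[v][k][:,1].max(),np.median(Q[v][k][:,0]))
for v in (5,30,60,90,120):
    k=(Q[v,:,2]<40)&(abs(Q[v,:,1])<22); print(v,np.median(Q[v][k],0).round(1),k.sum())
s=[np.r_[x["tool_pos"]] for x in [r.sense()]];print(s)
```

```text
handle top z -5.271268922822819
150 [59.4  0.9  2.2];153 [58.4  0.9  1.9];156 [57.4  0.9  1.3];159 [56.1  0.8  3.2];162 [55.   0.8  3.3];165 [54.6  0.8 -1.2];168 [53.9  0.9 -3.5];171 [52.9  0.8 -3.7];174 [52.   0.8 -4.4];
200 -13.940576124306915 16.008649434501788 43.05512122035955
240 -13.569572286351908 15.62966366929837 28.13141106069388
280 -20.072911436043448 21.51769257413682 11.952869588284974
5 [106.3   1.1   8.1] 24
30 [98.8  0.9  8. ] 23
60 [89.5  1.1  7.9] 22
90 [79.7  1.   8. ] 22
120 [69.5  1.   8. ] 22
[array([482.49205075, -37.40910547, 204.3487618 ])]
```

```bash
cat >> h.py <<'E'
TIP=np.array([130,.5,11.5]); EYE=np.array([-70,.5,11.5])
COL=np.array([512.1,266.,115.]); A0=97.5
def tgt(p,off,a,t):
    W=mk(*az(a,t),[0,0,0]); W[:3,3]=p-W[:3,:3]@off; return W
CZ=-mk(*az(A0,32),[0,0,0])[:3,0]
E
python3 - <<'E'
from h import *
B=row(pose(),tgt(COL+75*CZ,TIP,A0,32),8); print(B)
E
```

```text
n=8 ang=41.5 d=149.1 row [0.0168, 0.0043, -0.0079] [-0.93, -3.93, -3.25]
[[-1.10692489e-01  9.91444861e-01  6.91683437e-02  5.33500802e+02]
 [ 8.40792927e-01  1.30526192e-01 -5.25385731e-01  9.96141228e+01]
 [-5.29919264e-01  0.00000000e+00 -8.48048096e-01  2.33386002e+02]
 [ 0.00000000e+00  0.00000000e+00  0.00000000e+00  1.00000000e+00]]
```

```bash
python3 -m handwheel '[[0.0168,0.0043,-0.0079,-0.93,-3.93,-3.25,0.02],[0.0168,0.0043,-0.0079,-0.93,-3.93,-3.25,0.02],[0.0168,0.0043,-0.0079,-0.93,-3.93,-3.25,0.02],[0.0168,0.0043,-0.0079,-0.93,-3.93,-3.25,0.02],[0.0168,0.0043,-0.0079,-0.93,-3.93,-3.25,0.02],[0.0168,0.0043,-0.0079,-0.93,-3.93,-3.25,0.02],[0.0168,0.0043,-0.0079,-0.93,-3.93,-3.25,0.02],[0.0168,0.0043,-0.0079,-0.93,-3.93,-3.25,0.02]]'
python3 -m handwheel '[[0,0,0,0,0,0,0.02],[0,0,0,0,0,0,0.02],[0,0,0,0,0,0,0.02]]'
python3 - <<'E'
from h import *
print(r.sense()["joint_pos"].round(1)); row(pose(),tgt(COL+75*CZ,TIP,A0,32),1)
S,sp=snap("side","side1"); T,tp=snap("top","top1")
can=np.vstack([cv2.resize(tp[175:275,90:290],None,fx=4,fy=3,interpolation=2)[:300],cv2.resize(sp[150:225,170:370],None,fx=4,fy=4,interpolation=2)])
cv2.imwrite("pics/crop2.png",can)
E
```

```text
time: 4.95
tool_pos: [533.5, 100.5, 231.8]
tcp_rot: [-179.8, 32.2, 97.8]
ft_force: [0.1, 0.3, -2.4]
finger_gap: 29.2
grip_force: 59.7
time: 5.2
tool_pos: [533.1, 99.3, 231.6]
tcp_rot: [-179.8, 32.0, 97.6]
ft_force: [0.3, -0.1, -0.9]
finger_gap: 28.5
grip_force: 59.9
[ 23.8   7.3  93.  -30.5  89.9  19.1]
n=1 ang=0.2 d=1.9 row [-0.0007, 0.0004, -0.0017] [-0.18, 0.03, 0.08]
```

View pics/crop2.png

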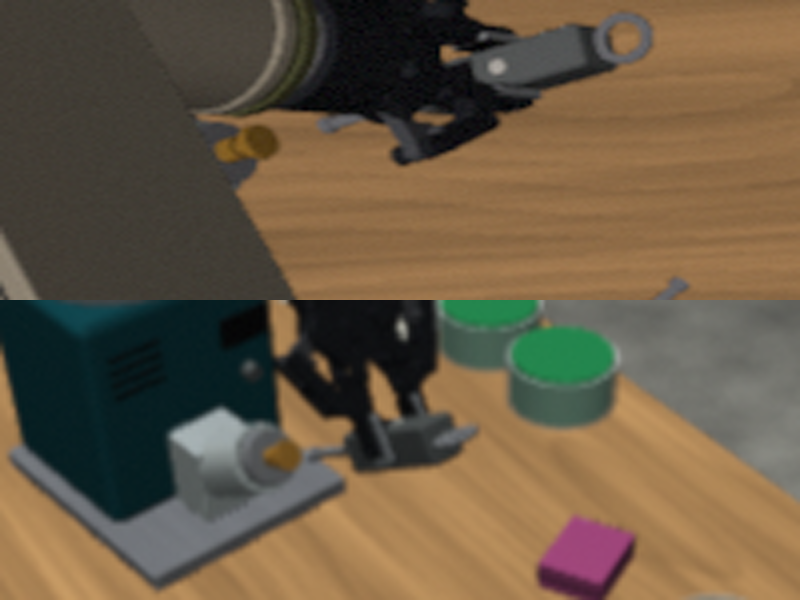

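The top crop shows the brass face near (263,143) and the tip end near (325,123). In the side crop the face is near (287,457) and the tip near (310,455). I'll triangulate both in both cameras and compare.

Run:
```python
from h import *
def proj(n,X):
    T,c=T_wc(n); f,cx,cy=K(n,c); q=(X-T[:3,3])@T[:3,:3]; return np.array([cx+f*q[0]/q[2],cy+f*q[1]/q[2]])
A=pose(); tip=A[:3,:3]@TIP+A[:3,3]; face=COL+28*CZ
print("tip",tip,"s",(tip-COL)@CZ)
for n in("top","side"): print(n,"tip",proj(n,tip).round(1),"face",proj(n,face).round(1), "collar",proj(n,COL).round(1),"eye",proj(n,A[:3,:3]@EYE+A[:3,3]).round(1))
from scipy.optimize import least_squares as ls
for nm,a,b in(("face",(155.5,222.4),(241.5,189)),("tip",(171,215.8),(247.3,188.6))):
    s=ls(lambda X:np.r_[proj("top",X)-a,proj("side",X)-b],face); print(nm,s.x.round(1),s.fun.round(1))
# cloud near the tip in top/side: bright thin
for n in("top1","side1"):
    P,p=ld(n); Q=P.reshape(-1,3); M=Q-COL; s=M@CZ; X=np.cross([0,0,1],-CZ);X=-X/np.linalg.norm(X); Y=np.cross(CZ,X)
    for lo,hi,rad in((10,40,22),(45,95,22)):
        k=(s>lo)&(s<hi)&(abs(M@X)<rad)&(abs(M@Y)<rad); 
        print(n,lo,k.sum(),"x",np.percentile(M[k]@X,[5,50,95]).round(1),"y",np.percentile(M[k]@Y,[5,50,95]).round(1),"s",np.percentile(s[k],[5,50,95]).round(1))
```

```text
tip [520.78126572 201.77270716 154.32617853] s 75.8025040506775
top tip [171.5 215.6] face [155.5 221.8] collar [146.6 225.3] eye [246.3 186.3]
side tip [248.9 188.3] face [241.6 188.9] collar [237.6 189.3] eye [284.5 184.3]
face [514.2 242.4 129.7] [ 0.  -0.1 -0.2  0. ]
tip [519.2 203.4 153.8] [-0.2  0.6  0.9 -0.2]
top1 10 110 x [-11.6  -1.6   9.3] y [-6.9  4.8 13. ] s [10.9 26.1 28.5]
top1 45 39 x [-7.5 -3.9  1. ] y [1.6 4.1 7. ] s [74.9 81.4 92.9]
side1 10 52 x [-9.8 -0.9 11.8] y [-8.9  0.7 11.4] s [13.5 27.8 31.4]
side1 45 12 x [-7.2 -5.2 -1. ] y [-5.   0.5  4.3] s [76.5 82.  91.3]
```

```bash
cat > f.py <<'E'
from h import *
s=r.sense(); W=pose(s); tip=W[:3,:3]@TIP+W[:3,3]; d=tip-COL; X=mk(*az(A0,32),[0,0,0])[:3,1]
print(f"t {s['time']:.2f} Fax {s['ft_force']@CZ:.2f} F {s['ft_force'].round(1)} s {d@CZ:.1f} x {d@X:.1f} y {d@np.cross(CZ,X):.1f} M {s['wrist_torque'].round(2)}")
E
python3 -m handwheel '[[0.012,0.001,0,0,0,0,0.02],[0.012,0.001,0,0,0,0,0.02],[0.012,0,0,0,0,0,0.02],[0,0,0,0,0,0,0.02],[0,0,0,0,0,0,0.02]]' >/dev/null; python3 f.py
for i in 1 2 3; do python3 -m handwheel '[[0,0,0,0,0,0,0.02]]' >/dev/null; python3 f.py; done
python3 -m handwheel '[[0.002,0,0,0,0,0,0.02],[0,0,0,0,0,0,0.02]]' >/dev/null; python3 f.py
python3 -m handwheel '[[0.002,0,0,0,0,0,0.02],[0,0,0,0,0,0,0.02]]' >/dev/null; python3 f.py
python3 -m handwheel '[[0.002,0,0,0,0,0,0.02],[0,0,0,0,0,0,0.02]]' >/dev/null; python3 f.py
```

```text
t 5.72 Fax -0.28 F [ 0.4  0.  -0.5] s 38.1 x 1.9 y -0.7 M [ 0.36  0.1  -0.01]
t 5.80 Fax 0.05 F [-0.5 -0.7 -0.8] s 39.0 x 2.4 y -0.2 M [ 0.41  0.04 -0.02]
t 5.88 Fax -1.43 F [-1.3  0.5 -1.7] s 39.3 x 2.6 y 0.1 M [ 0.35  0.02 -0.03]
t 5.97 Fax -0.89 F [ 0.3  0.4 -1.1] s 39.4 x 2.7 y 0.1 M [0.39 0.07 0.03]
t 6.13 Fax -0.01 F [-0.1 -1.3 -2.1] s 37.1 x 2.5 y 0.0 M [ 0.38  0.05 -0.  ]
t 6.30 Fax -0.77 F [ 0.3  0.3 -1.1] s 34.9 x 2.4 y -0.1 M [0.41 0.06 0.01]
t 6.47 Fax -0.69 F [-0.7 -0.3 -1.6] s 32.8 x 2.3 y -0.2 M [0.34 0.06 0.02]
```

```bash
for i in 1; do
python3 -m handwheel '[[0.001,0,0,0,0,0,0.02],[0,0,0,0,0,0,0.02]]' >/dev/null; python3 f.py
python3 -m handwheel '[[0.001,0,0,0,0,0,0.02],[0,0,0,0,0,0,0.02]]' >/dev/null; python3 f.py
python3 -m handwheel '[[0.001,0,0,0,0,0,0.02],[0,0,0,0,0,0,0.02]]' >/dev/null; python3 f.py
python3 -m handwheel '[[0.001,0,0,0,0,0,0.02],[0,0,0,0,0,0,0.02]]' >/dev/null; python3 f.py
done
```

```text
t 6.63 Fax -0.96 F [-0.5  0.2 -1.4] s 31.9 x 2.4 y -0.1 M [0.35 0.04 0.  ]
t 6.80 Fax -0.83 F [ 0.3 -0.4 -2.2] s 31.0 x 2.4 y -0.1 M [0.4  0.06 0.06]
t 6.97 Fax -0.45 F [ 0.6 -0.4 -1.5] s 30.0 x 2.4 y -0.1 M [ 0.36  0.08 -0.01]
t 7.13 Fax -0.90 F [-1.  -0.  -1.5] s 29.0 x 2.4 y -0.1 M [0.37 0.07 0.02]
```

```bash
for i in 1; do
python3 -m handwheel '[[0.001,0,0,0,0,0,0.02],[0,0,0,0,0,0,0.02]]' >/dev/null; python3 f.py
python3 -m handwheel '[[0.001,0,0,0,0,0,0.02],[0,0,0,0,0,0,0.02]]' >/dev/null; python3 f.py
python3 -m handwheel '[[0.001,0,0,0,0,0,0.02],[0,0,0,0,0,0,0.02]]' >/dev/null; python3 f.py
done
```

```text
t 7.30 Fax 1.27 F [-0.5 -1.5  0. ] s 28.3 x 2.5 y -0.1 M [0.05 0.13 0.05]
t 7.47 Fax 2.72 F [ 0.7 -2.9  0.4] s 27.3 x 2.5 y -0.1 M [-0.14  0.03  0.01]
t 7.63 Fax 1.86 F [-0.9 -1.9  0.6] s 26.3 x 2.5 y -0.1 M [-0.17  0.12 -0.03]
```

```bash
for i in 1; do
python3 -m handwheel '[[0.001,0,0,0,0,0,0.02],[0,0,0,0,0,0,0.02]]' >/dev/null; python3 f.py
python3 -m handwheel '[[0.001,0,0,0,0,0,0.02],[0,0,0,0,0,0,0.02],[0,0,0,0,0,0,0.02]]' >/dev/null; python3 f.py
done
```

```text
t 7.80 Fax 4.06 F [-0.4 -3.6  2.1] s 25.3 x 2.5 y -0.1 M [-0.39  0.07  0.02]
t 8.05 Fax 5.84 F [ 0.2 -5.1  2.9] s 24.3 x 2.5 y -0.1 M [-0.56  0.05 -0.03]
```

```bash
for i in 1 2 3 ; do python3 -m handwheel '[[0,0,0,0,0,0,0.02],[0,0,0,0,0,0,0.02],[0,0,0,0,0,0,0.02],[0,0,0,0,0,0,0.02],[0,0,0,0,0,0,0.02],[0,0,0,0,0,0,0.02],[0,0,0,0,0,0,0.02],[0,0,0,0,0,0,0.02]]' >/dev/null; python3 f.py; done
python3 - <<'E'
from h import *
S,sp=snap("side","side2"); T,tp=snap("top","top2")
can=np.vstack([cv2.resize(tp[195:235,130:230],None,fx=7,fy=7,interpolation=2),cv2.resize(sp[165:205,220:320],None,fx=7,fy=7,interpolation=2)])
cv2.imwrite("pics/crop3.png",can)
E
```

```text
t 8.72 Fax 5.21 F [ 0.9 -5.1  1.5] s 24.1 x 2.5 y -0.1 M [-0.61  0.03  0.02]
t 9.38 Fax 5.06 F [ 0.6 -5.2  1.1] s 24.1 x 2.5 y -0.1 M [-0.61  0.   -0.03]
t 10.05 Fax 4.50 F [-0.2 -4.1  2.1] s 24.1 x 2.5 y -0.1 M [-0.62  0.03 -0.05]
```

View pics/crop3.png

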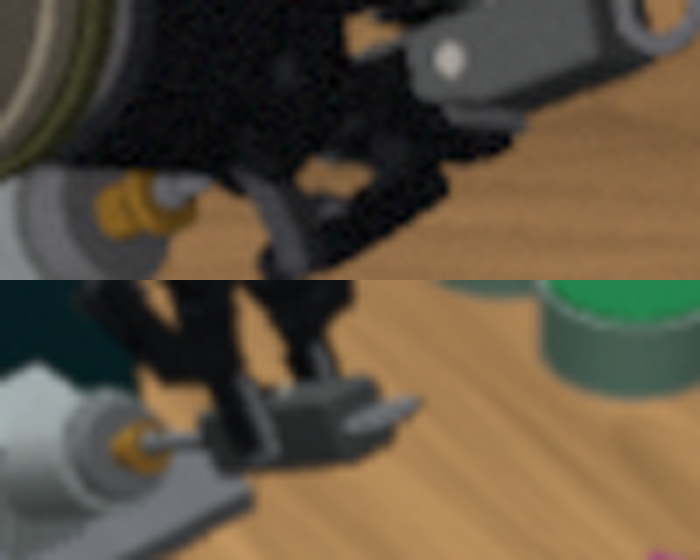

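The top crop shows the probe tip at (165,188) seated on the brass face. In the side crop it is at (150,440), about on centre. The press has been held for over 2 s, so I'll back off and work out the hanger approach.

```bash
python3 -m handwheel '[[-0.004,0,0,0,0,0,0.02],[-0.01,0,0,0,0,0,0.02],[-0.025,0,0,0,0,0,0.02],[-0.035,0,0,0,0,0,0.02],[0,0,0,0,0,0,0.02]]'
cat >> h.py <<'E'
AH=96.5; HY=np.array([np.cos(np.radians(AH)),np.sin(np.radians(AH)),0]); ROOT=np.array([517,-355.5,265.]); PD=(HY+[0,0,1])/2**.5
E
python3 - <<'E'
from h import *
B=tgt(ROOT+95*PD,EYE,AH,45); print(B[:3,3]); A=pose(); row(A,B,14)
W=A.copy(); D=fmp(np.linalg.inv(A)@B,1/14).real
for i in range(14): W=W@D; print(W[:3,3].round(0),end=" ")
E
```

```text
time: 10.57
tool_pos: [540.2, 77.4, 249.8]
tcp_rot: [179.7, 32.0, 97.2]
ft_force: [-0.5, -0.5, -1.3]
finger_gap: 29.2
grip_force: 59.7
[ 502.37496091 -231.55451508  290.80939751]
n=14 ang=13.0 d=314.0 row [-0.0188, -0.0054, 0.011] [0.05, -0.93, 0.04]
[538.  55. 250.] [535.  33. 251.] [533.  10. 253.] [530. -12. 254.] [527. -34. 257.] [525. -56. 259.] [522. -78. 262.] [ 519. -100.  265.] [ 517. -122.  268.] [ 514. -144.  272.] [ 511. -166.  276.] [ 508. -188.  281.] [ 505. -210.  286.] [ 502. -232.  291.]
```

```bash
for i in 1 2; do python3 -m handwheel '[[-0.0188,-0.0054,0.011,0.05,-0.93,0.04,0.02],[-0.0188,-0.0054,0.011,0.05,-0.93,0.04,0.02],[-0.0188,-0.0054,0.011,0.05,-0.93,0.04,0.02],[-0.0188,-0.0054,0.011,0.05,-0.93,0.04,0.02],[-0.0188,-0.0054,0.011,0.05,-0.93,0.04,0.02],[-0.0188,-0.0054,0.011,0.05,-0.93,0.04,0.02],[-0.0188,-0.0054,0.011,0.05,-0.93,0.04,0.02]]'; done; python3 -m handwheel '[[0,0,0,0,0,0,0.02],[0,0,0,0,0,0,0.02]]' >/dev/null
python3 - <<'E'
from h import *
print(r.sense()["joint_pos"].round(1)); row(pose(),tgt(ROOT+95*PD,EYE,AH,45),1)
S,sp=snap("side","side3"); T,tp=snap("top","top3"); w=snap("wrist","wr3")[1]
can=np.vstack([np.hstack([cv2.resize(tp[130:230,350:490],None,fx=2.8,fy=2.8,interpolation=2),cv2.resize(sp[190:290,300:440],None,fx=2.8,fy=2.8,interpolation=2)]),cv2.resize(w,(784,588))[:320]])
cv2.imwrite("pics/crop4.png",can)
E
```

```text
time: 11.15
tool_pos: [519.9, -75.7, 257.4]
tcp_rot: [-179.8, 38.5, 97.2]
ft_force: [0.3, -0.4, -1.5]
finger_gap: 28.8
grip_force: 59.8
time: 11.73
tool_pos: [500.4, -228.7, 286.7]
tcp_rot: [-179.7, 45.0, 96.8]
ft_force: [-0.0, -0.0, -1.6]
finger_gap: 29.0
grip_force: 59.8
[ -4.5 -10.2 109.5 -45.7  75.8  -1.2]
n=1 ang=0.2 d=5.5 row [-0.0052, 0.0017, -0.0005] [-0.11, -0.02, 0.12]
```

View pics/crop4.png

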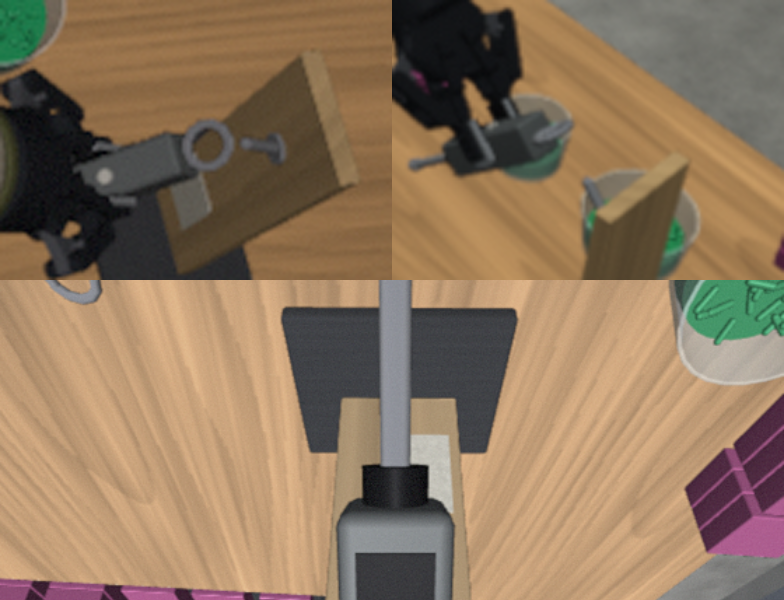

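In the top crop the eye is at (208,145), the peg end at (245,143) and the peg flange at (280,148). In the side crop the eye is at (550,127) and the peg end at (588,181). The wrist view shows the board (340–457) centred on the stem (395).

Run:
```python
from h import *
from scipy.optimize import least_squares as ls
def proj(n,X):
    T,c=T_wc(n); f,cx,cy=K(n,c); q=(X-T[:3,3])@T[:3,:3]; return np.array([cx+f*q[0]/q[2],cy+f*q[1]/q[2]])
t=lambda x,y:np.array([350+x/2.8-.3,130+y/2.8-.3]); s=lambda x,y:np.array([300+(x-392)/2.8-.3,190+y/2.8-.3])
A=pose(); eye=A[:3,:3]@EYE+A[:3,3]; pe=ROOT+56.5*PD
HX=np.array([HY[1],-HY[0],0]); F=np.c_[HX,HY,[0,0,1]]
print("pred eye",eye.round(1),"peg",pe.round(1)); X={}
for nm,a,b,p in(("eye",t(208,145),s(550,127),eye),("peg",t(246,143),s(588,182),pe)):
    o=ls(lambda X:np.r_[proj("top",X)-a,proj("side",X)-b],p); X[nm]=o.x; print(nm,o.x.round(1),o.fun.round(1), "bias",((o.x-p)@F).round(1), "px pred",proj("top",p).round(1),a.round(1),proj("side",p).round(1),b.round(1))
print("eye-peg rel meas",((X["eye"]-X["peg"])@F).round(1),"pred",((eye-pe)@F).round(1))
# cloud-based
for n in("top3","side3"):
    Q=ld(n)[0].reshape(-1,3); H=(Q-ROOT)@F; N=np.array([0,-1,1])/2**.5; D=np.array([0,1,1])/2**.5
    for nm,lo,hi,R in(("peg",15,62,25),("eye",75,115,23)):
        q=H[(H@D>lo)&(H@D<hi)&(abs(H[:,0])<R)&(abs(H@N)<R)]
        if len(q): print(n,nm,len(q),"x",np.percentile(q[:,0],[3,50,97]).round(1),"n",np.percentile(q@N,[3,50,97]).round(1),"s",np.percentile(q@D,[3,50,97]).round(1))
row(A,tgt(ROOT+95*PD,EYE,AH,45),1)
```

```text
pred eye [ 508.1 -284.4  327.8] peg [ 512.5 -315.8  305. ]
eye [ 504.4 -281.8  333.8] [ 0. -0. -0.  0.] bias [-3.4  3.   6. ] px pred [424.  180.3] [424.  181.5] [357.9 237.2] [356.1 235.1]
peg [ 511.9 -319.   303.1] [ 0.1 -0.2 -0.3  0.1] bias [-1.  -3.1 -1.8] px pred [436.2 180.1] [437.6 180.8] [368.7 253.1] [369.7 254.7]
eye-peg rel meas [-3.2 37.8 30.7] pred [-0.8 31.6 22.8]
top3 peg 161 x [-22.9  -2.6  22.5] n [-1.7 16.6 24.5] s [15.5 23.  56.8]
top3 eye 209 x [-18.6  -4.7  10.8] n [-22.9 -11.2   8.1] s [ 95.7  99.5 108.9]
side3 peg 44 x [-5.2 -2.5  2.2] n [-0.9  3.2  5.8] s [32.9 43.5 54.6]
side3 eye 183 x [-17.6  -6.4   9.4] n [-22.7 -20.3  10. ] s [ 82.5  97.7 110.4]
n=1 ang=0.3 d=6.3 row [-0.0062, 0.001, 0.0] [-0.05, -0.01, 0.25]
```

```bash
python3 -m handwheel '[[-0.0065,0.0025,0,0,0,0,0.02],[0,0,0.012,0,0,0,0.02],[0,0,0.012,0,0,0,0.02],[0,0,0,0,0,0,0.02]]'
python3 -m handwheel '[[0,0,0.006,0,0,0,0.02],[0,0,0.006,0,0,0,0.02],[0,0,0,0,0,0,0.02],[0,0,0,0,0,0,0.02]]'
python3 - <<'E'
from h import *
print(r.sense()["wrist_torque"]); A=pose(); e=A[:3,:3]@EYE+A[:3,3]-ROOT; print("s",e@PD)
S,sp=snap("side","side4"); T,tp=snap("top","top4")
can=np.hstack([cv2.resize(tp[150:210,400:480],None,fx=5,fy=5,interpolation=2),cv2.resize(sp[220:280,320:400],None,fx=5,fy=5,interpolation=2)])
cv2.imwrite("pics/crop5.png",can)
E
```

```text
time: 12.38
tool_pos: [504.7, -250.1, 271.5]
tcp_rot: [-179.4, 45.0, 97.0]
ft_force: [-1.3, 1.5, -2.6]
finger_gap: 29.1
grip_force: 59.8
time: 12.72
tool_pos: [506.2, -257.8, 265.4]
tcp_rot: [-179.6, 45.0, 96.8]
ft_force: [-0.4, -0.4, -1.8]
finger_gap: 29.0
grip_force: 59.8
[0.54153336 0.05505302 0.05350857]
s 58.311799854367095
```

View pics/crop5.png

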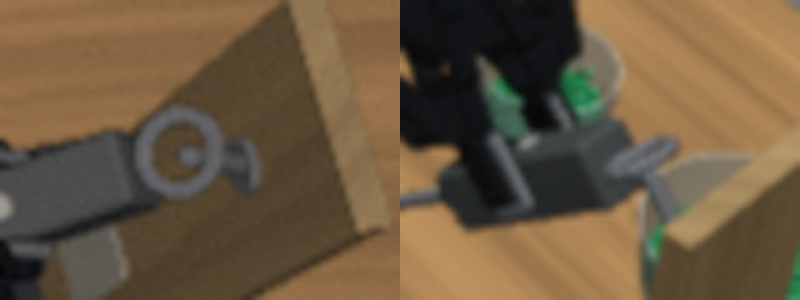

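The top crop shows the peg end (190,157) inside the ring, whose centre is (180,152). The side crop shows the peg pointing into the eye. I'll push it on.

```bash
python3 -m handwheel '[[0,0,0.007,0,0,0,0.02],[0,0,0.007,0,0,0,0.02],[0,0,0,0,0,0,0.02]]'
python3 -m handwheel '[[0,0,0.007,0,0,0,0.02],[0,0,0.007,0,0,0,0.02],[0,0,0,0,0,0,0.02]]'
python3 - <<'E'
from h import *
A=pose(); e=A[:3,:3]@EYE+A[:3,3]; print("s",(e-ROOT)@PD,"n",(e-ROOT)@(A[:3,0]),r.sense()["wrist_torque"])
row(A,tgt(e+[0,0,-3],EYE,AH,62),5)
E
```

```text
time: 13.07
tool_pos: [507.2, -268.0, 254.6]
tcp_rot: [-179.6, 45.0, 96.9]
ft_force: [-0.6, -0.6, -1.7]
finger_gap: 29.0
grip_force: 59.8
time: 13.32
tool_pos: [508.1, -278.0, 244.6]
tcp_rot: [-179.6, 45.0, 96.9]
ft_force: [0.0, 0.5, -2.2]
finger_gap: 28.8
grip_force: 59.8
s 29.28610245512688 n -0.4043411600085314 [ 0.54560395  0.12905274 -0.00291377]
n=5 ang=17.0 d=23.2 row [0.001, 0.0001, 0.0045] [-0.03, -3.4, 0.06]
```

```bash
python3 -m handwheel '[[0.001,0,0.0045,0,-3.4,0,0.02],[0.001,0,0.0045,0,-3.4,0,0.02],[0.001,0,0.0045,0,-3.4,0,0.02],[0,0,0,0,0,0,0.02]]'
python3 -m handwheel '[[0.001,0,0.0045,0,-3.4,0,0.02],[0.001,0,0.0045,0,-3.4,0,0.02],[0,0,0,0,0,0,0.02]]'
python3 - <<'E'
from h import *
A=pose(); e=A[:3,:3]@EYE+A[:3,3]-ROOT; print("y,z",e@HY,e[2],r.sense()["wrist_torque"],r.sense()["joint_pos"].round(1))
B=A.copy();B[2,3]-=3;row(A,B,1)
E
```

```text
time: 13.65
tool_pos: [508.2, -284.8, 231.7]
tcp_rot: [-179.1, 55.3, 97.4]
ft_force: [-1.0, -0.3, -2.8]
finger_gap: 28.9
grip_force: 59.9
time: 13.9
tool_pos: [509.2, -291.5, 225.8]
tcp_rot: [-179.0, 62.0, 97.5]
ft_force: [-0.5, -0.7, -2.6]
finger_gap: 28.8
grip_force: 59.9
y,z 21.496859076783267 17.246973011736145 [ 0.68650556  0.1184707  -0.07405739] [ -4.7   0.5 115.7 -68.2  68.9  18.7]
n=1 ang=0.0 d=3.0 row [0.0026, 0.0, 0.0014] [-0.0, -0.0, -0.0]
```

```bash
for i in 1; do
python3 -m handwheel '[[0.0018,0,0.0009,0,0,0,0.02],[0,0,0,0,0,0,0.02],[0,0,0,0,0,0,0.02]]' | grep -E "pos|force"
python3 -m handwheel '[[0.0018,0,0.0009,0,0,0,0.02],[0,0,0,0,0,0,0.02],[0,0,0,0,0,0,0.02]]' | grep -E "pos|force"
python3 -m handwheel '[[0.0018,0,0.0009,0,0,0,0.02],[0,0,0,0,0,0,0.02],[0,0,0,0,0,0,0.02]]' | grep -E "pos|force"
done
```

```text
tool_pos: [510.8, -291.8, 227.3]
ft_force: [0.9, 0.0, -2.0]
grip_force: 59.9
tool_pos: [510.4, -291.8, 224.7]
ft_force: [-0.4, 0.4, -1.8]
grip_force: 59.9
tool_pos: [510.1, -291.9, 222.5]
ft_force: [-1.2, -3.1, -0.2]
grip_force: 59.6
```

```bash
python3 -m handwheel '[[0.0005,0,0.0002,0,0,0,0.034],[0,0,0,0,0,0,0.034],[0,0,0,0,0,0,0.034],[0,0,0,0,0,0,0.034],[0,0,0,0,0,0,0.04],[0,0,0,0,0,0,0.04],[0,0,0,0,0,0,0.04],[0,0,0,0,0,0,0.04]]' 20
python3 - <<'E'
from h import *
S,sp=snap("side","side6"); T,tp=snap("top","top6"); w=snap("wrist","wr6")[1]
can=np.vstack([np.hstack([cv2.resize(tp[150:230,370:490],None,fx=3.3,fy=3.3,interpolation=2),cv2.resize(sp[220:300,290:410],None,fx=3.3,fy=3.3,interpolation=2)]),cv2.resize(w[100:],(448,256)).repeat(1,0) if 0 else np.pad(cv2.resize(w,(440,330)),((0,0),(0,352),(0,0)))])
cv2.imwrite("pics/crop6.png",can)
E
```

```text
time: 15.32
tool_pos: [510.3, -291.5, 221.8]
tcp_rot: [-179.5, 62.0, 97.0]
ft_force: [-0.2, -0.6, -0.0]
finger_gap: 40.0
grip_force: 0.0
```

View pics/crop6.png

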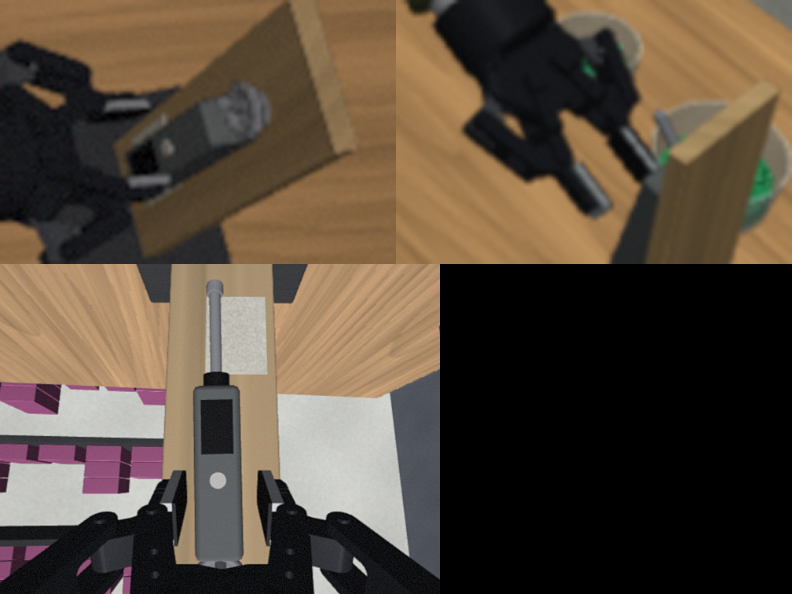

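The wrist view shows the released thermometer hanging tip down against the board, between the open pads. I'll back straight out and check the end state.

```bash
python3 -m handwheel '[[0,0,0,0,0,0,0.055],[0,0,0,0,0,0,0.055],[0,0,-0.01,0,0,0,0.055],[0,0,-0.02,0,0,0,0.055],[0,0,-0.03,0,0,0,0.055],[0,0,-0.03,0,0,0,0.055],[0,0,-0.03,0,0,0,0.055],[0,0,-0.02,0,0,0,0.055]]'
python3 -m handwheel '[[0,0,0,0,0,0,0.055],[0,0,0,0,0,0,0.055],[0,0,0,0,0,0,0.055],[0,0,0,0,0,0,0.055],[0,0,0,0,0,0,0.055],[0,0,0,0,0,0,0.055],[0,0,0,0,0,0,0.055],[0,0,0,0,0,0,0.055]]' >/dev/null
python3 - <<'E'
from h import *
a=snap("wrist","w7")[0]; w=ld("w7")[1]
for i in range(8): b=snap("wrist","w8")
print("change",cv2.absdiff(w,b[1]).mean(), r.sense()["ft_force"])
P=b[0]; F=np.c_[[HY[1],-HY[0],0],HY,[0,0,1]]; H=(P-ROOT)@F
k=(abs(H[...,0])<25)&(H[...,1]>6)&(H[...,1]<60)&(H[...,2]>-235)&(H[...,2]<35); q=H[k]; print("hang pts",k.sum(),q.min(0),q.max(0),np.median(q,0))
T0,T1=ld("top0"),snap("top","top9")
for n,(u,v) in {"tub_s":(285,138),"tub_w":(349,132),"box":(219,147)}.items():
    print(n,cv2.absdiff(T0[1][v-25:v+25,u-25:u+25],T1[1][v-25:v+25,u-25:u+25]).mean().round(1))
E
```

```text
time: 16.13
tool_pos: [496.3, -166.3, 289.3]
tcp_rot: [-179.7, 62.0, 96.9]
ft_force: [0.1, -0.2, 0.2]
finger_gap: 54.9
grip_force: 0.0
change 4.175242346938775 [0.63738268 0.22780991 0.32051078]
hang pts 5928 [ -17.04986536    6.2587364  -190.38568986] [16.51832319 45.067853   34.9735535 ] [ -1.53125147  35.60805455 -57.4322676 ]
tub_s 6.3
tub_w 5.9
box 7.5
```

Run:
```python
from h import *
print(r.hand_in())
```

```text
the job is handed in; nothing more can be done
None
```

The nozzle was pressed about 3–4 mm in for just over 2 s. The thermometer now hangs tip down on the peg, and the job was handed in at about 17 s of the 61 s allowed; `hand_in()` gave no verdict, and I have only a rough image check that the tubs and mould box stayed put.

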